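# Slide the model house into its corner of the town wall

## Robot

A 7-joint arm with a two-finger parallel gripper is mounted at the origin on the work surface. World frame = base frame: x ahead of the robot, y to its left, z up, the work surface at z = 0. Lengths are in m, angles in rad, forces in N, time in s.
With the tool pointing down it reaches from about 0.4 to 0.85 m from the base axis. Payload 10.4 kg.
Tool frame: the origin (TCP) lies at the very end of the fingers, on their centre line; the grasp point (between the pads) lies 19 mm behind it; x points along the fingers, z is the direction in which the jaws open and shut, and the axes are right-handed (so a half turn about x gives the same grasp; the last joint's range is limited). The gripper opens to 85 mm and grips with 20 to 120 N. Pads are 22 mm wide; open, the fingers measure 114 mm over their backs; the gripper's body (76 mm by 85 mm) begins 54 mm behind the grasp point. The pads swing forward as they close: fully open they stand 13 mm farther back than shut.
Start: joints at [-0.023, 0.332, -0.065, 1.46, 0.022, 1.35, -0.088], TCP at [0.625, 0, 0.231] pointing down, gripper open.
Joint ranges: [-2.6, 2.6], [-0.5, 2.12], [-1.47, 1.34], [0.16, 2.42], [-1.27, 4.41], [0.06, 2.06], [-2.6, 2.6]. Speed limits (rad/s): [2.22, 2.22, 2.79, 2.79, 3.14, 3.14, 3.14].

## Interface

Orientations are given as a unit quaternion [x, y, z, w].
In Python, from workcell import get_obs, camera, camera_info, hand_in gives the robot as it stands.
- The arm moves only by the tool move_arm, never from a script. Its argument "motion" is text: rows parted by semicolons, each of 4 numbers parted by spaces: the shift along the world's x, y, z in m, then the turn about the world's z in rad. In form: tx ty tz spin; .... A call has 1 to 10 rows; each row is the pose to reach, as a shift and turn from the pose commanded when the call began; what a row does not reach only later rows make up. A row lasts 1/8 s, in which the tool goes at most 62.5 mm and 10.7 degrees, less where a joint would pass 70% of its speed; a pose out of reach is approached as far as the arm can. A call with a gripper value outside its range is refused whole. "grip" is the opening, from 0 (shut) to 1 (fully open), set as the call begins (left out, the last holds). The fingers move at their own pace and stop on an object; "force" is the grip in N (left out, the last holds). Time passes only in rows, so rows that repeat a pose let the fingers close. It gives the time, the measured TCP pose, the force and the opening at its end, in the units of the state.
- get_obs(): the state, without advancing time (a new reading comes with each control period).
- camera(name): name is "scene" or "side" or "wrist"; returns (picture, depth): 400x640x3 uint8, red, green, blue; 400x640 float32, m along the optical axis (not along the pixel's ray), 0 where there is no reading.
- camera_info(name): a dict with "camera_matrix" (3x3 intrinsics, pixels), "eye" and "attitude" of the camera in the world. Camera axes: x right, y up, looking along -z (the intrinsics and any distortion apply to the point x, -y, -z); pixel columns grow to the right and rows downward; lengths in m; the calibration is good to about 2 mm. A picture is of the moment at which its call begins: read the wrist's pose just before it. camera_info takes no time and is no camera call; for the wrist camera it gives the pose at the moment of the call.
- hand_in(): hands the job in, once; it reports no verdict.
The state is a dict: "clock": time; "joint_pos": joint angles; "joint_velocities": joint speeds; "tau": joint torques, N m; "position": TCP position; "ee_rot": TCP orientation; "ft_force": force on the tool from outside, world axes, zero at the start; "torque": the same for the moment, N m; "grip_width": opening from 0.0 (shut) to 1.0 (fully open).
Only numpy, scipy, OpenCV 4.12 (cv2) and the standard library are available. Lean on these libraries where they do the work, as an engineer would, in place of code of your own. Each camera call takes 0.05 s, during which the arm holds its last target.

## Task

Push the loose flat-roofed model house across the village board, without lifting or tipping it, until its plain back is flush against the straight town wall and its side is flush against the square tower (not the round one), the door side still facing away from the wall. Leave the well, cart, tree, jar, brush, screwdriver and screw box where they are, and finish with the hand clear of everything.

Things in the scene. Friction and masses are not known exactly. Their poses are not given: they have to be found in the camera images.
- board: fixed brown board, 400 (x) x 540 (y) x 12 mm, flat on the bench, turned up to 15 degrees. Origin: centre of its underside. Along its far (+x) side stands the straight stone-coloured town wall, fixed to it, 30 mm thick, 500 mm long along y, 65 mm high above the board; the wall's inner (-x) face is the plane x = +140 mm in the board's frame.
- square_tower: fixed stone-coloured square tower, 70 x 70 mm, 90 mm high, against the wall's inner face near one end, at y = +200 or -200 mm in the board's frame (varies). Origin: centre of its underside, on the board; axes parallel to the board's. Its face towards the middle of the board is 35 mm from its origin along y.
- round_tower: fixed round tower, diameter 70 mm, 91 mm high, with a low domed cap, at the other end of the town wall. Origin: centre of its underside. Not the one wanted.
- house: loose cream plaster house, flat roof, 100 deep (x) x 120 wide (y) x 75 mm high, 0.3 to 0.65 kg, on the board between the towers, clear of the wall. Origin: centre of its underside. -x face: dark door and shuttered window, flush; +x face: plain back. At the start the door roughly faces the robot, turned up to 17 degrees to the board. Slides with ordinary friction (push of roughly 2 to 7 N).
- house_back (a point): middle of the lower edge of the house's back face, 50 mm along +x from the house's origin
- house_door (a point): middle of the lower edge of the house's door-side face, 50 mm along -x from the house's origin
- well: small loose model well, diameter 52 mm, 62 mm high, near the board's edge; origin: centre of its underside; bystander
- cart: small loose wooden model cart, 52 x 42 x 29 mm, near the board's edge; origin: under its centre; bystander
- tree: small loose model cypress on a round foot of 44 mm, 78 mm high, near the board's edge; origin: centre of its underside; bystander
- paint_jar: loose paint jar, diameter 60 mm, 80 mm high, on the bench to the left; origin: centre of its underside; bystander
- brush: loose paint brush about 200 mm long, under 30 mm high, lying on the bench to the left; bystander
- screw_box: loose box of screws, 70 x 110 x 45 mm, on the bench to the right; origin: centre of its underside; bystander
- screwdriver: loose screwdriver about 200 mm long, under 35 mm high, lying on the bench to the right; bystander
Mind the look-alikes: they are no part of the job. Leave any orange or yellow look-alike of the house alone.

How it is judged:
By the outcome, as a careful person would: the job done as asked, in the order asked, and still so for the second after the job is handed in, with the robot touching nothing.
It also fails if it takes over 48 s, if anything falls off the work surface, if the arm or the gripper's body presses on something with over 40 N, if the wrist force passes 120 N, or if a joint passes its speed limit or range.

## Working session

There is one attempt and no reset: what is moved stays moved. The work goes in short steps, Python scripts to look and compute and a tool call to move; the robot and the scene stay as the last step left them, time stands still between calls to the robot, and variables do not carry over. Pictures are saved under pics/ and viewed, and the job is handed in when it is done.

Besides the shell and the picture viewer there is one more tool, called after "Call:" as name(argument=value, ...), one argument or row to a line, values as JSON. move_arm: Moves the arm, as the interface text tells. Its arguments: {"type":"object","properties":{"motion":{"type":"string"},"grip":{"type":"number"},"force":{"type":"number"}},"required":["motion"]}

```bash
mkdir -p pics; ls; cat > h.py <<'E'
import numpy as np, cv2
from workcell import get_obs, camera, camera_info
from scipy.spatial.transform import Rotation as R
def Rm(a):
    a=np.array(a,float)
    return a if a.shape==(3,3) else R.from_quat(a).as_matrix()
def pts(info,u,v,d):
    K=np.array(info["camera_matrix"]);x=(u-K[0,2])/K[0,0]*d;y=(v-K[1,2])/K[1,1]*d
    return (Rm(info["attitude"])@np.array([x,-y,-d*np.ones_like(x)]).reshape(3,-1)).T+np.array(info["eye"])
def cloud(info,dep):
    v,u=np.mgrid[0:dep.shape[0],0:dep.shape[1]]
    return pts(info,u.ravel().astype(float),v.ravel().astype(float),dep.ravel().astype(float)).reshape(dep.shape+(3,))
E
python3 - <<'E'
from h import *
for n in ("scene","side"):
    i=camera_info(n);print(n,i)
    p,d=camera(n);cv2.imwrite(f"pics/{n}0.png",p[:,:,::-1]);np.savez(f"{n}0.npz",p=p,d=d)
print(get_obs())
E
```

```text
pics
scene {'camera_matrix': array([[366.47803354,   0.        , 323.63778133],
       [  0.        , 366.47803354, 195.0768475 ],
       [  0.        ,   0.        ,   1.        ]]), 'eye': array([1.1269858 , 0.06405593, 0.81593431]), 'attitude': array([0.23672376, 0.27540886, 0.68873346, 0.62750143])}
side {'camera_matrix': array([[426.01992267,   0.        , 322.51463478],
       [  0.        , 426.01992267, 197.42789855],
       [  0.        ,   0.        ,   1.        ]]), 'eye': array([ 0.08591574, -0.72265605,  0.94127068]), 'attitude': array([ 0.34461287, -0.08729311, -0.21104975,  0.91053824])}
{'clock': 0.1, 'joint_pos': array([-0.02259119,  0.33279951, -0.06470426,  1.4608375 ,  0.02159962,
        1.34989446, -0.0884958 ]), 'joint_velocities': array([ 5.66999307e-04, -2.05028689e-03,  1.12468858e-03, -3.27789398e-03,
       -6.34454619e-05, -5.58153333e-05, -1.12244520e-03]), 'tau': array([ 9.25707973e-04, -6.26745987e+01,  4.87730233e-02, -3.92438293e+01,
        1.62844139e-02,  6.89412060e-03, -5.92459219e-05]), 'position': array([ 6.24674555e-01, -5.23311425e-06,  2.30610691e-01]), 'ee_rot': array([-2.53995675e-05,  7.07545850e-01, -1.25842472e-05,  7.06667439e-01]), 'ft_force': array([-0.49022114, -0.02869907,  0.07622559]), 'torque': array([-0.03927425, -0.00236234,  0.00923635]), 'grip_width': 0.9963135045352957}
```

View pics/scene0.png

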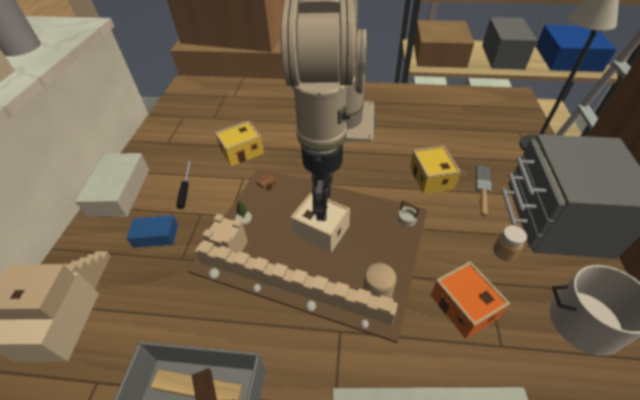

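View pics/side0.png

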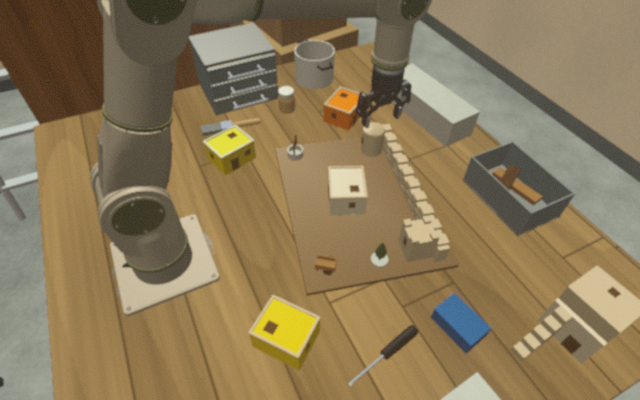

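The only cream house on the board is at side (347,190) and scene (321,221). The orange house at scene (470,298) and the yellow ones at scene (240,142) and (435,168) are decoys, all off the board. The square tower is at scene (222,235), on the robot's right, and the round one at scene (380,278). Next I'll enlarge the house to confirm and measure it.

```bash
cat > fit.py <<'E'
from h import *
import sys
def load(n,k):
    z=np.load(f"{n}{k}.npz");return z["p"],z["d"]
def planpts(k,zlo,zhi,box,names=("side","scene")):
    out=[]
    for n in names:
        p,d=load(n,k);c=cloud(camera_info(n),d)
        m=(d>0)&(c[...,2]>zlo)&(c[...,2]<zhi)&(c[...,0]>box[0])&(c[...,0]<box[1])&(c[...,1]>box[2])&(c[...,1]<box[3])
        out.append((n,m,c,p))
    return out
E
python3 - <<'E'
from fit import *
for n in("side","scene"):
    p,d=load(n,0);c=cloud(camera_info(n),d)
    hs=cv2.cvtColor(p,cv2.COLOR_RGB2HSV)
    for (u,v) in ([(348,178),(348,205),(373,132),(420,235),(310,250),(440,300),(300,270)] if n=="side" else [(330,215),(315,235),(222,235),(380,275),(300,265),(260,210)]):
        print(n,(u,v),c[v,u].round(3),p[v,u],hs[v,u])
p,_=load("side",0);a=cv2.resize(p[130:290,270:470],None,fx=3.5,fy=3.5,interpolation=cv2.INTER_CUBIC)
cv2.imwrite("pics/c1.png",a[:,:,::-1])
p,_=load("scene",0);a=cv2.resize(p[160:350,180:440],None,fx=3,fy=3,interpolation=cv2.INTER_CUBIC)
cv2.imwrite("pics/c2.png",a[:,:,::-1])
E
```

```text
side (348, 178) [ 0.533 -0.01   0.083] [228 218 186] [ 23  47 228]
side (348, 205) [ 0.498 -0.077  0.054] [111  97  75] [ 18  83 111]
side (373, 132) [0.688 0.116 0.1  ] [191 170 128] [ 20  84 191]
side (420, 235) [ 0.596 -0.267  0.089] [210 190 148] [ 20  75 210]
side (310, 250) [ 0.352 -0.141  0.014] [151 127  86] [ 19 110 151]
side (440, 300) [ 0.579 -0.404 -0.   ] [147 119  77] [ 18 121 147]
side (300, 270) [ 0.307 -0.176 -0.001] [150 121  73] [ 19 131 150]
scene (330, 215) [0.527 0.006 0.083] [212 193 155] [ 20  69 212]
scene (315, 235) [ 0.575 -0.029  0.058] [89 79 63] [18 74 89]
scene (222, 235) [ 0.62  -0.252  0.092] [193 165 127] [ 17  87 193]
scene (380, 275) [0.702 0.132 0.102] [177 151 114] [ 18  91 177]
scene (300, 265) [ 0.637 -0.062  0.01 ] [103  80  56] [ 15 116 103]
scene (260, 210) [ 0.467 -0.203  0.013] [105  82  57] [ 16 117 105]
```

View pics/c1.png

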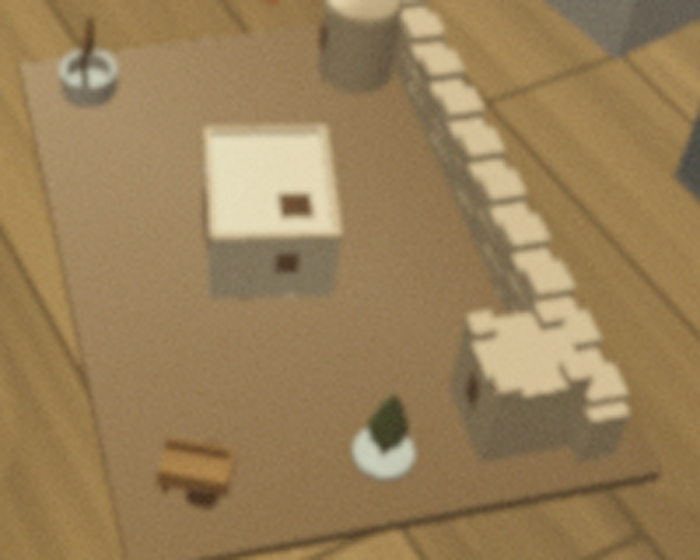

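View pics/c2.png

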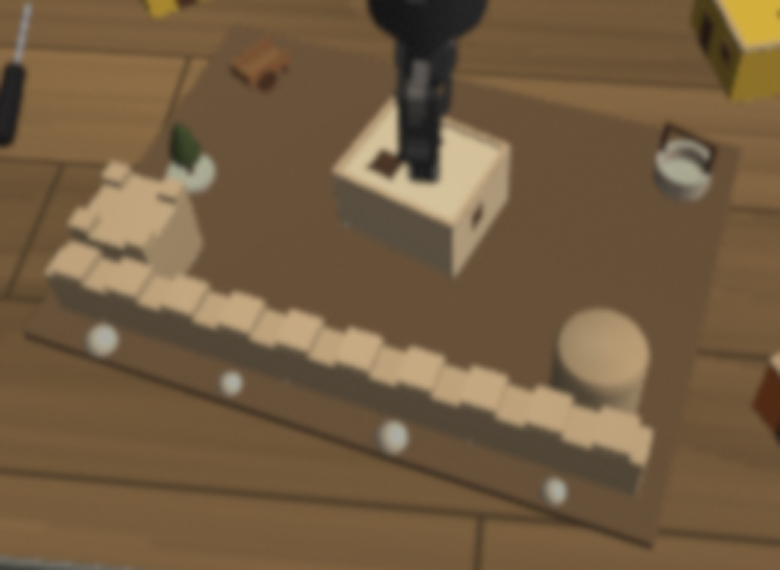

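```bash
cat > meas.py <<'E'
from fit import *
def house(k,box=(0.35,0.72,-0.22,0.1),zr=(0.079,0.093),names=("side","scene"),house_rect=True):
    for n in names:
        p,d=load(n,k);c=cloud(camera_info(n),d);hs=cv2.cvtColor(p,cv2.COLOR_RGB2HSV)
        m=(d>0)&(c[...,2]>zr[0])&(c[...,2]<zr[1])&(c[...,0]>box[0])&(c[...,0]<box[1])&(c[...,1]>box[2])&(c[...,1]<box[3])&(hs[...,2]>120)
        m=m.astype(np.uint8)
        nn,lab,st,_=cv2.connectedComponentsWithStats(m)
        i=1+np.argmax(st[1:,4]);q=c[lab==i]
        r=cv2.minAreaRect(q[:,:2].astype(np.float32)*1000)
        print(n,len(q),"rect mm",np.round(r[0],1),np.round(r[1],1),round(r[2],2),"z",q[:,2].mean().round(4),np.round(cv2.boxPoints(r)).tolist())
def face(k,name,box,zr,label):
    p,d=load(name,k);c=cloud(camera_info(name),d)
    m=(d>0)&(c[...,2]>zr[0])&(c[...,2]<zr[1])&(c[...,0]>box[0])&(c[...,0]<box[1])&(c[...,1]>box[2])&(c[...,1]<box[3])
    return c[m]
E
python3 - <<'E'
from meas import *
house(0)
import numpy as np
# plan raster of mid heights side view
for n in("side","scene"):
    p,d=load(n,0);c=cloud(camera_info(n),d)
    im=np.zeros((600,700,3),np.uint8)
    ok=(d>0)&(c[...,2]>0.003)&(c[...,2]<0.12)
    for q in c[ok]:
        x,y,z=q; v=int(599-(x-0.25)*1000); u=int(350-(y+0.05)*1000)
        if 0<=u<700 and 0<=v<600:
            im[v,u]=(80,80,80) if z<0.02 else ((0,255,0) if z<0.072 else ((0,0,255) if z<.084 else (255,255,0)))
    cv2.imwrite(f"pics/plan_{n}.png",im)
E
```

```text
side 1162 rect mm [522.5 -21.3] [127.1 100.2] 65.91 z 0.0838 [[451.0, -59.0], [542.0, -100.0], [594.0, 16.0], [503.0, 57.0]]
scene 1015 rect mm [524.4 -20.6] [122.3 102.3] 65.76 z 0.0833 [[453.0, -55.0], [546.0, -97.0], [596.0, 14.0], [503.0, 56.0]]
```

View pics/plan_side.png

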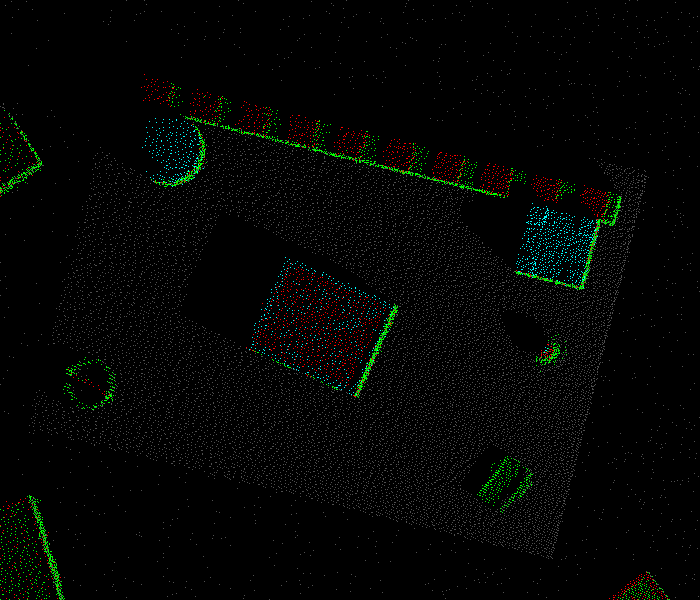

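View pics/plan_scene.png

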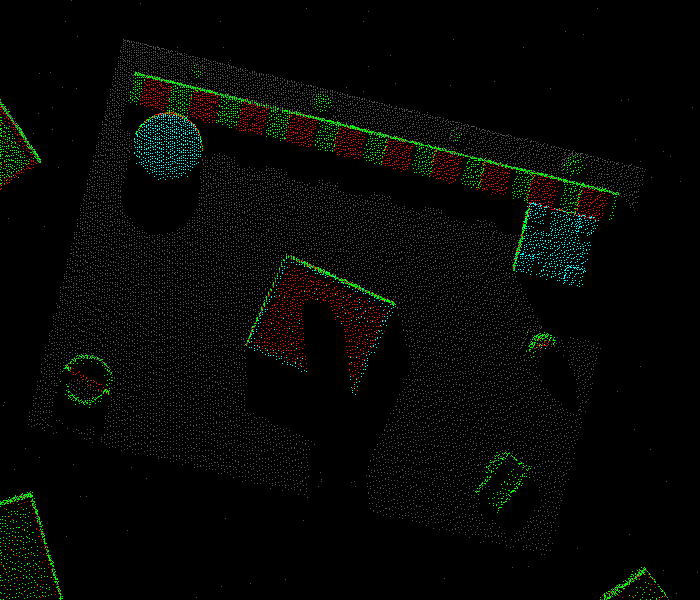

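```bash
cat >> meas.py <<'E'
def line(k,name,box,zr=(0.025,0.07),norm=None,tol=0.004):
    q=face(k,name,box,zr,"")[:,:2]
    for _ in range(6):
        c=np.median(q,0) if _==0 else q.mean(0)
        vx,vy,x,y=cv2.fitLine(q.astype(np.float32),cv2.DIST_HUBER,0,0.001,0.001).ravel()
        nrm=np.array([-vy,vx]);r=(q-[x,y])@nrm
        q=q[abs(r)<max(tol,2*np.std(r))]
    a=np.degrees(np.arctan2(vy,vx))%180
    return np.array([x,y]),a,len(q),np.std(r)
E
python3 - <<'E'
from meas import *
def U2x(v):return (599-v)/1000+.25
def U2y(u):return (350-u)/1000-.05
def L(n,u0,u1,v0,v1,lab,zr=(0.025,0.07)):
    # box in plan px
    c,a,k,s=line(0,n,(U2x(v1),U2x(v0),U2y(u1),U2y(u0)),zr)
    print(lab,c.round(4),"ang",round(a,2),k,round(s*1000,2))
    return c,a
w=L("side",210,500,110,210,"wall inner",(0.025,0.062))
wo=L("scene",135,620,60,200,"wall outer(x-30)",(0.02,0.055))
t=L("scene",505,532,200,272,"tower face",(0.025,0.08))
t2=L("side",515,580,262,300,"tower front",(0.025,0.08))
t3=L("side",575,605,215,290,"tower far",(0.025,0.08))
h1=L("side",350,410,300,400,"house -y side",(0.02,0.075))
h2=L("scene",285,400,250,310,"house back",(0.02,0.075))
h3=L("scene",240,290,255,350,"house +y side",(0.02,0.075))
a=np.radians(np.mean([w[1],wo[1]])-90);ex=np.array([np.cos(a),np.sin(a)]);ey=np.array([-ex[1],ex[0]])
print("board yaw",np.degrees(a),"wall X inner",w[0]@ex,"outer-30",wo[0]@ex-.03,"tower Y",t[0]@ey, "tower far+70",t3[0]@ey+.07,"tfront X+70",t2[0]@ex+.07)
E
```

```text
wall inner [ 0.6874 -0.0625] ang 76.0 437 0.9
wall outer(x-30) [ 0.7196 -0.0602] ang 75.97 1353 0.64
tower face [ 0.6059 -0.22  ] ang 166.09 229 0.75
tower front [ 0.5699 -0.2438] ang 75.51 183 0.74
tower far [ 0.6034 -0.2928] ang 165.65 337 1.14
house -y side [ 0.4974 -0.076 ] ang 155.76 470 1.43
house back [ 0.5702 -0.0388] ang 65.6 492 0.84
house +y side [0.5489 0.0337] ang 155.55 236 0.74
board yaw -14.015624 wall X inner 0.6820682 outer-30 0.6827926 tower Y -0.06671867 tower far+70 -0.06797243 tfront X+70 0.6820291
```

Measured:
- Board yaw is about -14.0°, and the house is about -10.4° relative to it.
- In the board-aligned axes, the wall is at X=0.682 and the tower face at Y=-0.067.

Plan: push the door face with both fingers, jaws parallel to the wall, until the back is flush. Then push the +y side towards the tower.

Call:
move_arm(
  motion="-0.203 -0.002 0 1.326;-0.203 -0.002 0 1.326;-0.203 -0.002 0 1.326;-0.203 -0.002 0 1.326;-0.203 -0.002 0 1.326;-0.203 -0.002 0 1.326;-0.203 -0.002 0 1.326;-0.203 -0.002 0 1.326;-0.203 -0.002 0 1.326",
  grip=0.75,
)

```text
clock: 1.23
position: [0.4219, -0.002, 0.2312]
ee_rot: [-0.434, 0.558, 0.434, 0.558]
ft_force: [0.2, 0.0, 0.8]
grip_width: 0.754
```

Call:
move_arm(
  motion="0 0 -0.06 0;0 0 -0.12 0;0 0 -0.16 0;0 0 -0.18 0;0 0 -0.196 0;0 0 -0.196 0",
)

```text
clock: 1.98
position: [0.4211, -0.0021, 0.0345]
ee_rot: [-0.434, 0.559, 0.435, 0.557]
ft_force: [0.2, 0.3, 0.7]
grip_width: 0.753
```

```bash
python3 - <<'E'
from meas import *
for n in ("scene","side"):
    p,d=camera(n);np.savez(f"{n}1.npz",p=p,d=d)
    a=cv2.resize(p[100:350,150:450],None,fx=2.6,fy=2.4);cv2.imwrite(f"pics/{n}1.png",a[:,:,::-1])
house(1)
E
```

```text
side 1165 rect mm [522.4 -21.8] [127.1 100.5] 65.53 z 0.0838 [[450.0, -59.0], [542.0, -100.0], [594.0, 15.0], [503.0, 57.0]]
scene 1365 rect mm [523.5 -20.6] [123.  103.1] 64.97 z 0.0831 [[451.0, -54.0], [544.0, -98.0], [596.0, 13.0], [503.0, 57.0]]
```

View pics/side1.png

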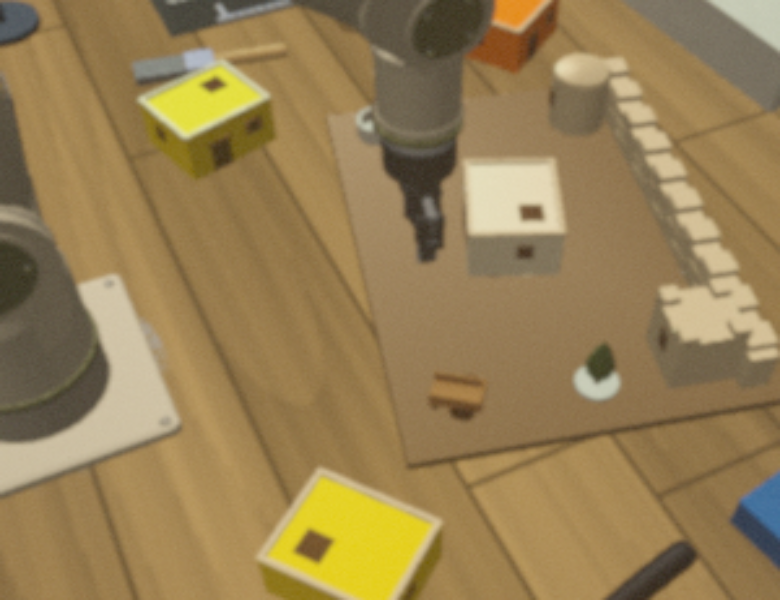

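View pics/scene1.png

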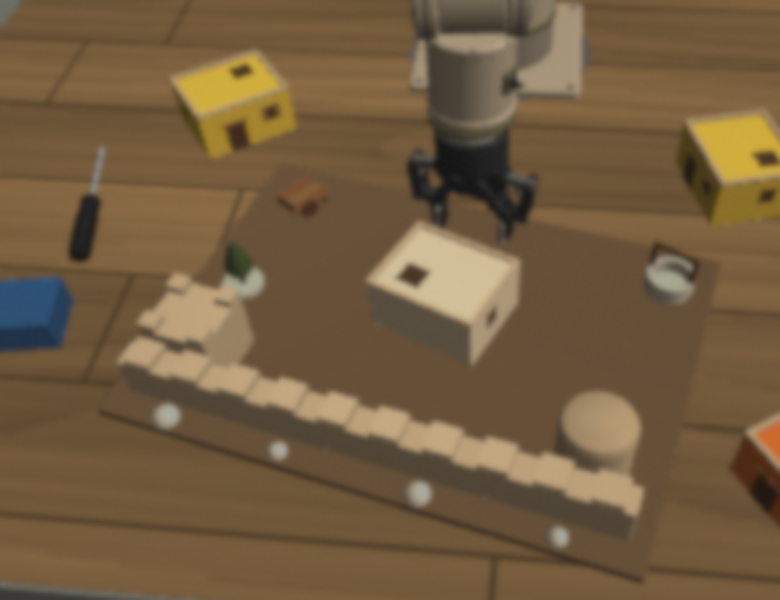

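The fingers (scene crop (440,215) and (505,235)) are in front of the door face and clear of it. The house hasn't moved. Pushing towards the wall.

Call:
move_arm(
  motion="0.0146 -0.0036 0 0;0.0243 -0.0061 0 0;0.0340 -0.0085 0 0;0.0437 -0.0109 0 0;0.0534 -0.0133 0 0;0.0631 -0.0157 0 0;0.0728 -0.0182 0 0;0.0825 -0.0206 0 0;0.0922 -0.0230 0 0;0.1019 -0.0254 0 0",
)

```text
clock: 3.32
position: [0.5245, -0.0275, 0.0353]
ee_rot: [-0.435, 0.557, 0.435, 0.557]
ft_force: [-2.5, 1.3, -1.0]
grip_width: 0.746
```

```bash
python3 - <<'E'
from meas import *
for n in ("scene","side"):
    p,d=camera(n);np.savez(f"{n}2.npz",p=p,d=d)
    a=cv2.resize(p[100:350,150:450],None,fx=2.6,fy=2.4);cv2.imwrite(f"pics/{n}2.png",a[:,:,::-1])
house(2)
E
```

```text
side 891 rect mm [589.8 -39.4] [123.5  96.6] 75.85 z 0.0837 [[528.0, -87.0], [622.0, -111.0], [652.0, 9.0], [558.0, 32.0]]
scene 1558 rect mm [585.5 -36. ] [121.1 108.7] 76.14 z 0.0833 [[518.0, -82.0], [624.0, -108.0], [653.0, 10.0], [547.0, 36.0]]
```

View pics/scene2.png

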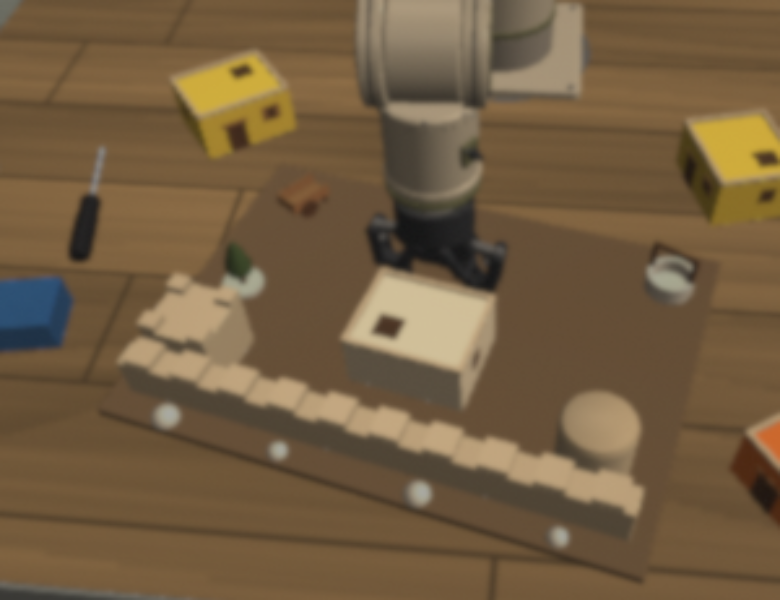

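The house is now square to the wall (76.0°), with about 51 mm left to go.

Call:
move_arm(
  motion="0.0097 -0.0024 0 0;0.0194 -0.0048 0 0;0.0272 -0.0068 0 0;0.0349 -0.0087 0 0;0.0408 -0.0102 0 0;0.0437 -0.0109 0 0;0.0456 -0.0114 0 0;0.0466 -0.0116 0 0",
)

```text
clock: 4.42
position: [0.5705, -0.039, 0.0353]
ee_rot: [-0.435, 0.557, 0.435, 0.557]
ft_force: [-3.7, 0.9, 1.1]
grip_width: 0.747
```

Call:
move_arm(
  motion="0.0010 -0.0002 0 0;0.0019 -0.0005 0 0;0.0029 -0.0007 0 0;0.0029 -0.0007 0 0",
)

```text
clock: 4.92
position: [0.5736, -0.0397, 0.0353]
ee_rot: [-0.435, 0.557, 0.435, 0.557]
ft_force: [-1.7, 0.6, -0.7]
grip_width: 0.749
```

Call:
move_arm(
  motion="0.0010 -0.0002 0 0;0.0019 -0.0005 0 0;0.0029 -0.0007 0 0",
)

```text
clock: 5.3
position: [0.5764, -0.0404, 0.0353]
ee_rot: [-0.435, 0.557, 0.435, 0.557]
ft_force: [-3.2, 0.4, 1.1]
grip_width: 0.747
```

Call:
move_arm(
  motion="0.0010 -0.0002 0 0;0.0019 -0.0005 0 0",
)

```text
clock: 5.55
position: [0.5765, -0.0402, 0.0348]
ee_rot: [-0.434, 0.558, 0.436, 0.556]
ft_force: [-15.3, 2.9, 5.4]
grip_width: 0.75
```

The house stopped against the wall at 15 N. I'll back off, lift and go round to its +y side with the jaws along the board's x.

Call:
move_arm(
  motion="-0.02 0.005 0 0;-0.039 0.010 0 0;-0.039 0.010 0.06 0;-0.039 0.010 0.12 0;-0.039 0.010 0.165 0;-0.039 0.010 0.165 0",
)

```text
clock: 6.3
position: [0.542, -0.0311, 0.2049]
ee_rot: [-0.437, 0.555, 0.433, 0.56]
ft_force: [-0.6, -0.2, 0.3]
grip_width: 0.754
```

```bash
cat > look.py <<'E'
from meas import *
import sys
def look(k):
    for n in ("scene","side"):
        p,d=camera(n);np.savez(f"{n}{k}.npz",p=p,d=d)
        a=cv2.resize(p[100:350,150:450],None,fx=2.6,fy=2.4);cv2.imwrite(f"pics/{n}{k}.png",a[:,:,::-1])
    house(k,(0.4,0.72,-0.22,0.12))
    a=np.radians(-14.0);ex=np.array([np.cos(a),np.sin(a)]);ey=np.array([-ex[1],ex[0]])
    q=get_obs()["position"][:2];print("TCP X,Y",(q@ex).round(4),(q@ey).round(4))
look(int(sys.argv[1]))
E
python3 look.py 3
```

```text
side 1133 rect mm [642.3 -49.5] [130.3 108.5] 75.97 z 0.0838 [[574.0, -100.0], [679.0, -126.0], [711.0, 1.0], [605.0, 27.0]]
scene 1760 rect mm [640.  -49.8] [121.2 101.8] 75.67 z 0.083 [[576.0, -96.0], [674.0, -121.0], [704.0, -4.0], [606.0, 22.0]]
TCP X,Y 0.5312 0.1004
```

View pics/side3.png

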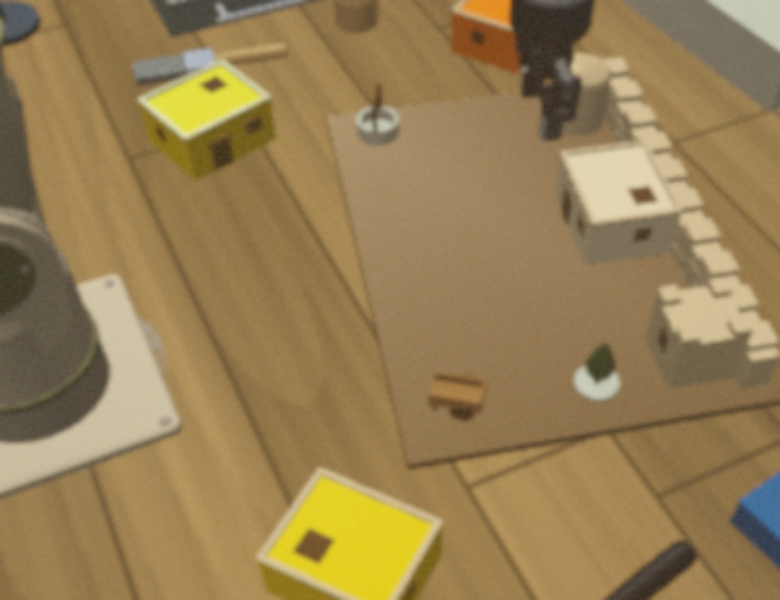

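The back is against the wall (side crop (690,215)) with the door facing away. Going round.

Call:
move_arm(
  motion="0.05 0.05 0.01 -0.18;0.1 0.073 0.01 -0.36;0.118 0.073 0.01 -0.54;0.118 0.073 0.01 -0.72;0.118 0.073 0.01 -0.9;0.118 0.073 0.01 -1.08;0.118 0.073 0.01 -1.26;0.118 0.073 0.01 -1.44;0.118 0.073 0.01 -1.571;0.118 0.073 0.01 -1.571",
  grip=0.4,
)

```text
clock: 7.65
position: [0.6568, 0.0421, 0.2086]
ee_rot: [0.086, 0.702, -0.086, 0.701]
ft_force: [1.0, 0.7, -0.3]
grip_width: 0.402
```

Call:
move_arm(
  motion="0 0 -0.06 0;0 0 -0.12 0;0 0 -0.15 0;0 0 -0.168 0;0 0 -0.178 0;0 0 -0.178 0",
)

```text
clock: 8.4
position: [0.6575, 0.0421, 0.0326]
ee_rot: [0.086, 0.702, -0.086, 0.702]
ft_force: [0.1, 0.6, -0.2]
grip_width: 0.4
```

```bash
python3 look.py 4
```

```text
side 1130 rect mm [640.9 -53.1] [123.2 108.8] 75.05 z 0.0838 [[572.0, -99.0], [678.0, -127.0], [709.0, -8.0], [604.0, 20.0]]
scene 1677 rect mm [640.1 -49.7] [121.1 101.9] 75.86 z 0.083 [[576.0, -96.0], [675.0, -121.0], [704.0, -3.0], [605.0, 22.0]]
TCP X,Y 0.6283 0.2002
```

View pics/scene4.png

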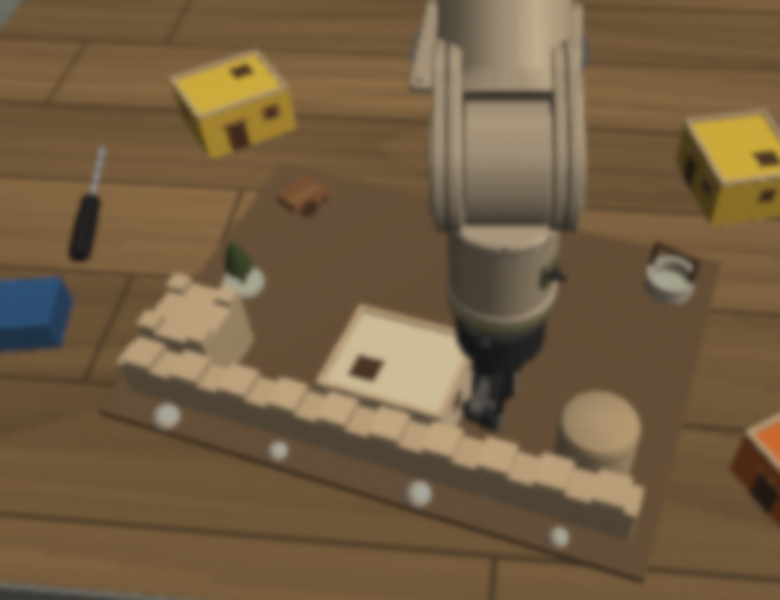

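The fingers (scene crop (480,400)) are beside the +y side, clear of the wall and round tower. Pushing towards the square tower.

Call:
move_arm(
  motion="-0.0024 -0.0097 0 0;-0.0048 -0.0194 0 0;-0.0073 -0.0291 0 0;-0.0097 -0.0388 0 0;-0.0121 -0.0485 0 0;-0.0145 -0.0582 0 0;-0.0170 -0.0679 0 0;-0.0194 -0.0776 0 0;-0.0218 -0.0873 0 0;-0.0242 -0.0970 0 0",
)

```text
clock: 9.75
position: [0.6328, -0.0555, 0.0323]
ee_rot: [0.086, 0.702, -0.086, 0.702]
ft_force: [1.9, 4.5, 2.2]
grip_width: 0.396
```

```bash
python3 look.py 5
```

```text
side 1319 rect mm [ 621.1 -127.9] [130.3 107.3] 76.79 z 0.0838 [[554.0, -179.0], [658.0, -204.0], [688.0, -77.0], [584.0, -52.0]]
scene 1290 rect mm [ 620.3 -126. ] [123. 102.] 76.09 z 0.0829 [[556.0, -173.0], [655.0, -198.0], [685.0, -79.0], [586.0, -54.0]]
TCP X,Y 0.6275 0.0974
```

View pics/side5.png

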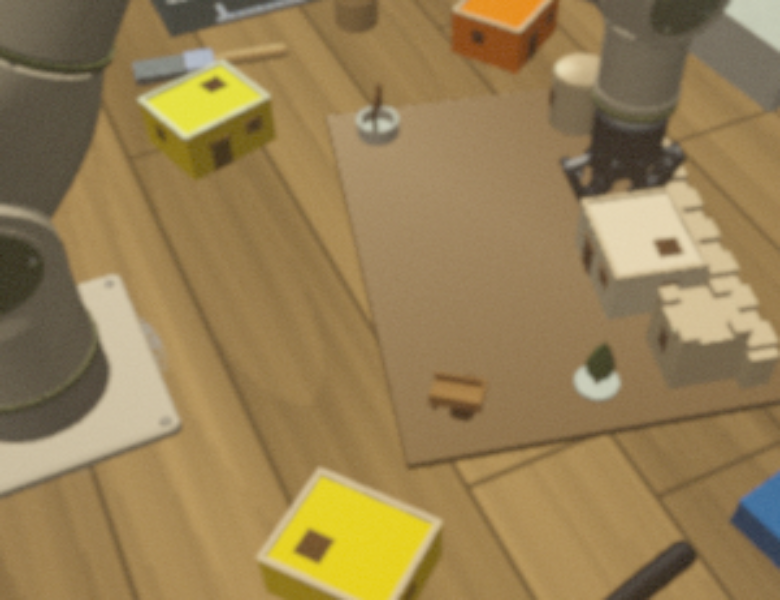

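About 35 mm is left, and the house is still flush with the wall.

Call:
move_arm(
  motion="-0.0024 -0.0097 0 0;-0.0044 -0.0175 0 0;-0.0061 -0.0243 0 0;-0.0073 -0.0291 0 0;-0.0077 -0.0310 0 0;-0.0080 -0.0320 0 0",
)

```text
clock: 10.6
position: [0.6249, -0.0868, 0.0322]
ee_rot: [0.086, 0.702, -0.086, 0.702]
ft_force: [0.4, 2.0, -1.2]
grip_width: 0.4
```

Call:
move_arm(
  motion="-0.0003 -0.0010 0 0;-0.0005 -0.0019 0 0;-0.0007 -0.0029 0 0",
)

```text
clock: 10.98
position: [0.6246, -0.0884, 0.0323]
ee_rot: [0.087, 0.702, -0.086, 0.702]
ft_force: [1.5, 7.8, -1.2]
grip_width: 0.404
```

Call:
move_arm(
  motion="-0.0003 -0.0010 0 0;-0.0005 -0.0019 0 0",
)

```text
clock: 11.22
position: [0.6244, -0.0883, 0.0324]
ee_rot: [0.087, 0.702, -0.084, 0.702]
ft_force: [2.3, 12.9, -0.5]
grip_width: 0.401
```

It stopped against the tower at 13 N. Backing off and checking before one last press on the door face.

Call:
move_arm(
  motion="0.0024 0.0097 0 0;0.0073 0.0291 0 0;0.0097 0.0388 0 0;0.0097 0.0388 0.06 0;0.0097 0.0388 0.12 0;0.0097 0.0388 0.178 0;0.0097 0.0388 0.178 0",
)

```text
clock: 12.1
position: [0.6361, -0.0528, 0.2161]
ee_rot: [0.087, 0.699, -0.086, 0.705]
ft_force: [0.8, 0.1, -0.5]
grip_width: 0.399
```

```bash
python3 look.py 6; python3 - <<'E'
from h import *
from workcell import *
print(get_obs()["position"],get_obs()["clock"])
E
```

```text
side 1261 rect mm [ 615.2 -154.4] [139.5 107.8] 75.62 z 0.0837 [[546.0, -209.0], [650.0, -235.0], [685.0, -100.0], [580.0, -73.0]]
scene 1592 rect mm [ 612.4 -160.3] [122.4 102.6] 76.29 z 0.0831 [[548.0, -208.0], [648.0, -232.0], [677.0, -113.0], [577.0, -89.0]]
TCP X,Y 0.6276 0.1023
[ 0.63370436 -0.05256133  0.21062506] 12.2
```

View pics/scene6.png

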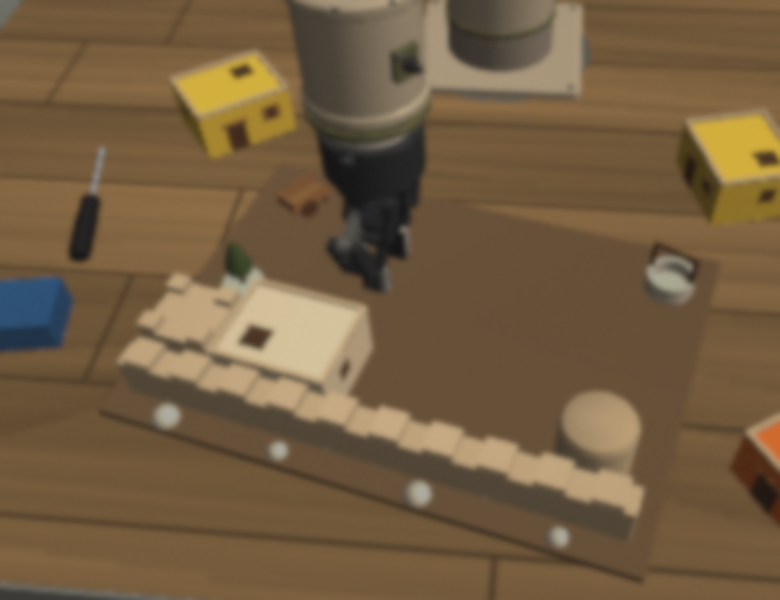

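View pics/side6.png

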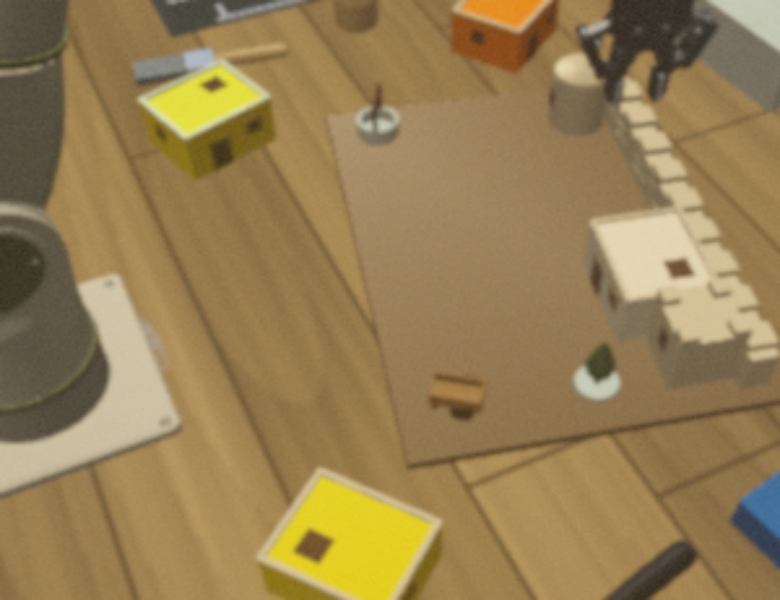

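By depth, the centre is at X=0.633, Y=-0.007, which matches the target (0.632, -0.007), and the angle is 76.3°. One gentle press on the door face will close any small gap at the wall.

Call:
move_arm(
  motion="-0.04 -0.03 0 0.18;-0.08 -0.06 0 0.36;-0.113 -0.072 0 0.54;-0.113 -0.072 0 0.72;-0.113 -0.072 0 0.9;-0.113 -0.072 0 1.08;-0.113 -0.072 0 1.26;-0.113 -0.072 0 1.44;-0.113 -0.072 0 1.571;-0.113 -0.072 0 1.571",
  grip=0.55,
)

```text
clock: 13.45
position: [0.5198, -0.1247, 0.2088]
ee_rot: [-0.434, 0.558, 0.436, 0.557]
ft_force: [0.6, 0.3, -0.5]
grip_width: 0.545
```

Call:
move_arm(
  motion="0 0 -0.06 0;0 0 -0.12 0;0 0 -0.15 0;0 0 -0.17 0;0 0 -0.176 0;0 0 -0.176 0",
)

```text
clock: 14.2
position: [0.5204, -0.1248, 0.0342]
ee_rot: [-0.435, 0.558, 0.435, 0.557]
ft_force: [0.4, 0.9, 0.4]
grip_width: 0.549
```

```bash
python3 look.py 7
```

```text
side 1252 rect mm [ 611.1 -158.9] [134.8 101.9] 76.48 z 0.0838 [[546.0, -213.0], [645.0, -236.0], [676.0, -105.0], [577.0, -81.0]]
scene 1585 rect mm [ 612.  -159.7] [122.6 102.3] 75.89 z 0.0831 [[547.0, -207.0], [647.0, -232.0], [677.0, -113.0], [577.0, -88.0]]
TCP X,Y 0.5358 0.0048
```

View pics/side7.png

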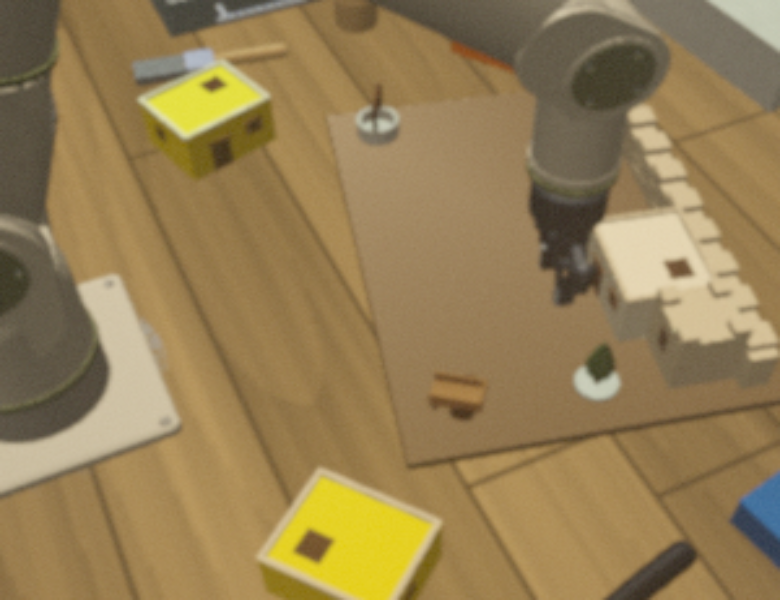

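The fingers are clear of the tree. Pressing gently.

Call:
move_arm(
  motion="0.0097 -0.0024 0 0;0.0194 -0.0048 0 0;0.0262 -0.0065 0 0;0.0291 -0.0073 0 0;0.0310 -0.0077 0 0;0.0315 -0.0079 0 0",
)

```text
clock: 15.05
position: [0.5519, -0.1328, 0.0343]
ee_rot: [-0.435, 0.557, 0.435, 0.557]
ft_force: [0.3, 0.8, 0.3]
grip_width: 0.546
```

Call:
move_arm(
  motion="0.0010 -0.0002 0 0;0.0019 -0.0005 0 0;0.0019 -0.0005 0 0",
)

```text
clock: 15.42
position: [0.5533, -0.1331, 0.0341]
ee_rot: [-0.435, 0.558, 0.436, 0.557]
ft_force: [-3.8, 1.7, 1.5]
grip_width: 0.55
```

Call:
move_arm(
  motion="0.0010 -0.0002 0 0;0.0019 -0.0005 0 0;0.0019 -0.0005 0 0",
)

```text
clock: 15.8
position: [0.5531, -0.1332, 0.0334]
ee_rot: [-0.434, 0.559, 0.437, 0.556]
ft_force: [-13.1, 3.8, 4.8]
grip_width: 0.548
```

It's firm at TCP X=0.569, the same as in the first press, so it was already flush. Retreating.

Call:
move_arm(
  motion="-0.0097 0.0024 0 0;-0.0243 0.0061 0 0;-0.0388 0.0097 0 0;-0.0388 0.0097 0.06 0;-0.0388 0.0097 0.12 0;-0.0388 0.0097 0.18 0;-0.06 0.05 0.2 0;-0.06 0.09 0.2 0;-0.06 0.09 0.2 0;-0.06 0.09 0.2 0",
)

```text
clock: 17.05
position: [0.4959, -0.0443, 0.2344]
ee_rot: [-0.435, 0.557, 0.435, 0.557]
ft_force: [-0.8, -0.4, -0.0]
grip_width: 0.549
```

```bash
python3 look.py 8; python3 - <<'E'
from meas import *
for lab,n,b,zr in [("door","side",(0.53,0.585,-0.21,-0.085),(0.03,0.075)),("tree foot? none","side",(0.47,0.52,-0.27,-0.22),(0.014,0.09))]:
    try:print(lab,line(8,n,b,zr))
    except Exception as e:print(e)
# bystanders: change between picture 0 and 8, around them
for n in("scene","side"):
    a=load(n,0)[0].astype(int);b=load(n,8)[0].astype(int)
    D=(abs(a-b).max(2)>45).astype(np.uint8);D=cv2.morphologyEx(D,cv2.MORPH_OPEN,np.ones((3,3)))
    _,_,st,_=cv2.connectedComponentsWithStats(D);print(n,st[1:].tolist())
E
```

```text
side 1265 rect mm [ 613.7 -162.7] [125.7 108.5] 76.3 z 0.0838 [[546.0, -211.0], [652.0, -237.0], [681.0, -114.0], [576.0, -89.0]]
scene 1598 rect mm [ 612.8 -159.8] [122.9 102.7] 76.75 z 0.0831 [[549.0, -208.0], [649.0, -231.0], [677.0, -112.0], [577.0, -88.0]]
TCP X,Y 0.492 0.0763
door (array([ 0.56163484, -0.15309434], dtype=float32), np.float32(75.79031), 218, np.float64(0.0008925674962510697))
tree foot? none (array([ 0.49476668, -0.2501643 ], dtype=float32), np.float32(137.73297), 238, np.float64(0.004750591669126402))
scene [[335, 0, 4, 2, 8], [281, 0, 66, 54, 1861], [300, 3, 19, 7, 83], [323, 2, 6, 9, 43], [348, 7, 5, 23, 91], [269, 19, 12, 23, 162], [283, 47, 4, 9, 31], [291, 50, 6, 11, 47], [306, 71, 47, 14, 337], [299, 83, 14, 8, 94], [279, 83, 67, 66, 1760], [321, 132, 18, 22, 166], [301, 141, 42, 78, 1336], [295, 152, 6, 8, 42], [292, 195, 58, 54, 1249], [234, 218, 59, 46, 1667], [244, 239, 4, 4, 15]]
side [[101, 0, 9, 14, 83], [155, 0, 3, 2, 6], [260, 0, 4, 4, 14], [329, 0, 7, 6, 28], [411, 0, 20, 10, 135], [132, 5, 3, 3, 9], [141, 5, 3, 3, 9], [382, 6, 35, 54, 1116], [142, 14, 3, 3, 9], [146, 14, 3, 3, 9], [321, 17, 57, 68, 1758], [220, 21, 44, 12, 305], [110, 32, 7, 12, 44], [375, 43, 22, 19, 208], [115, 46, 26, 34, 335], [361, 60, 51, 68, 1760], [40, 66, 13, 12, 73], [49, 68, 3, 4, 12], [55, 75, 3, 3, 9], [48, 79, 8, 8, 49], [127, 85, 4, 4, 14], [332, 84, 37, 72, 1367], [57, 86, 3, 3, 9], [60, 92, 9, 21, 104], [139, 94, 33, 90, 1433], [56, 99, 4, 4, 15], [134, 100, 8, 7, 34], [88, 111, 16, 21, 195], [65, 116, 17, 22, 259], [112, 125, 5, 4, 16], [119, 129, 4, 3, 12], [88, 136, 8, 3, 24], [93, 146, 4, 6, 20], [74, 149, 17, 33, 253], [91, 153, 7, 23, 119], [329, 167, 38, 31, 986], [96, 180, 7, 19, 67], [378, 187, 45, 38, 1070], [349, 202, 6, 6, 33], [378, 211, 3, 8, 24]]
```

View pics/side8.png

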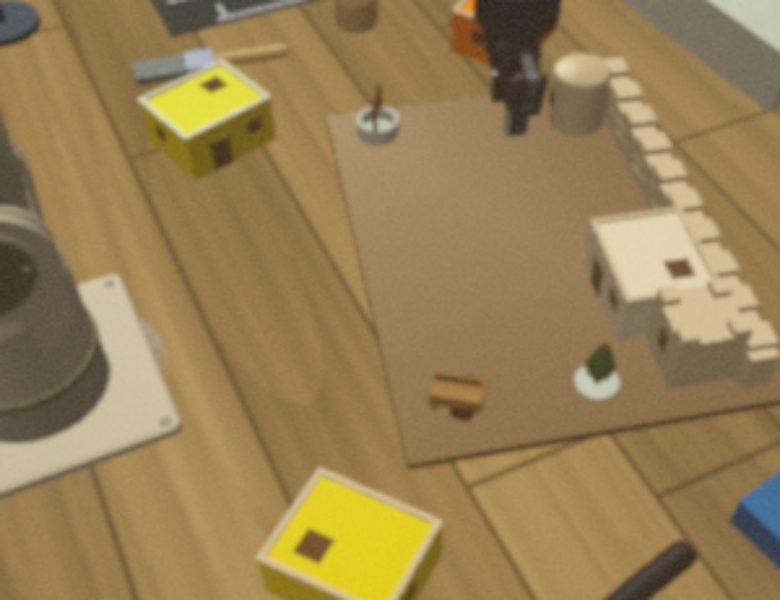

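View pics/scene8.png

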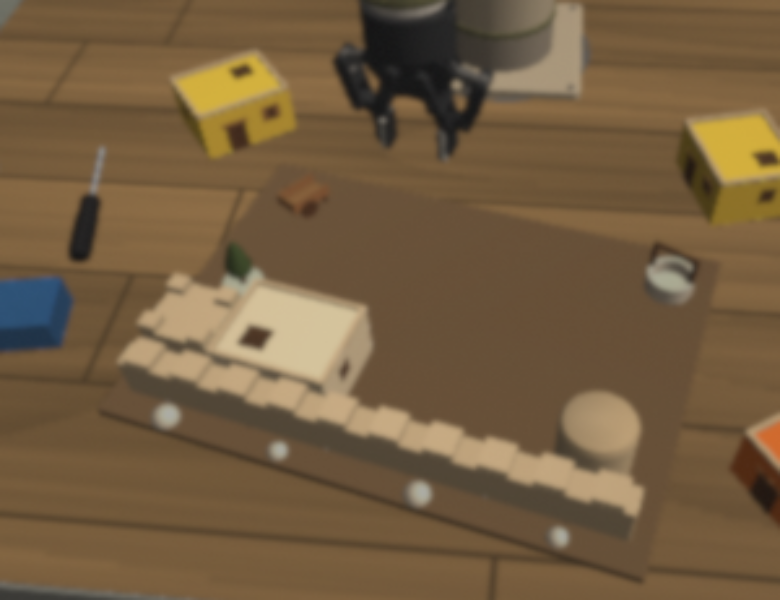

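```bash
python3 - <<'E'
from meas import *
a=np.radians(-14.0);ex=np.array([np.cos(a),np.sin(a)]);ey=np.array([-ex[1],ex[0]])
for k in (6,7,8):
    c,g,n,s=line(k,"scene",(0.575,0.685,-0.118,-0.08),(0.02,0.075)); print(k,"+y side Y",(c@ey).round(4),"X",(c@ex).round(3),g,n,s.round(4))
    c,g,n,s=line(k,"side",(0.53,0.585,-0.21,-0.085),(0.03,0.075)); print(k,"door X",(c@ex).round(4),g)
E
```

```text
6 +y side Y 0.0532 X 0.638 166.12993 242 0.0007
6 door X 0.5816 76.315155
7 +y side Y 0.0532 X 0.637 166.00674 241 0.0007
7 door X 0.5816 76.29983
8 +y side Y 0.053 X 0.643 165.92563 238 0.0006
8 door X 0.582 75.79031
```

```bash
python3 -c "
from workcell import hand_in
print(hand_in())"
```

```text
the job is handed in; nothing more can be done
None
```

The house is flush against the town wall and the square tower, with its door side facing away from the wall. The job was handed in at about 17 s of the 48 s allowed.

**What I did:** I pushed the door face with both fingers, which squared the house to the board and brought its back to the wall. I then slid it along the wall to the tower, pressed the door face once more, and raised the hand well clear. The firmest push I read was about 16 N at the wrist.

**Last checks, from the depth images:**

| Check | Measured | Expected |
|---|---|---|
| Door face, distance along board x | 0.582 m | 0.582 m |
| +y side, distance along board y | 0.053 m | 0.053 m |
| House angle against the wall's 76.0° | 75.8° (door face), 75.9° (+y side) | 76.0° |

- **Gaps:** no gap shows at the wall or the tower, within about 1 mm of measurement noise and the 2 mm camera calibration.
- **Disagreement:** rectangles fitted to the roof gave 76.3° and 76.8°. I trusted the face fits, because the roof outlines scatter by more than that.
- **Bystanders:** in the before-and-after images, only the arm and the house changed. The well, cart, tree, jar, brush, screwdriver and screw box show no movement.

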